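# Roll-test the spindle pins

## Robot

A 6-joint arm with a two-finger parallel gripper is mounted at the origin on the work surface. World frame = base frame: x ahead of the robot, y to its left, z up, the work surface at z = 0. Lengths are in m, angles in rad, forces in N, time in s.
With the tool pointing down it reaches from about 0.3 to 0.875 m from the base axis. Payload 4.2 kg.
Tool frame: the origin (TCP) lies between the finger pads; the fingertips stand 19 mm ahead of it and the grasp point (between the pads) is the TCP; z points along the fingers, x is the direction in which the jaws open and shut, and the axes are right-handed (so a half turn about z gives the same grasp; the last joint's range is limited). The gripper opens to 85 mm and grips with 20 to 120 N. Pads are 22 mm wide; open, the fingers measure 114 mm over their backs; the gripper's body (76 mm by 85 mm) begins 54 mm behind the grasp point. The pads swing forward as they close: fully open they stand 13 mm farther back than shut.
Start: joints at [-1.319, 0.32, 1.565, -0, 1.257, -0.02], TCP at [0.154, -0.554, 0.25] pointing down, gripper open.
Joint ranges: [-3.11, 3.11], [-0.84, 2.01], [0.21, 2.61], [-1.34, 4.49], [0.05, 2.63], [-2.56, 2.56]. Speed limits (rad/s): [2.57, 2.57, 3.14, 3.14, 3.14, 3.14].

## Interface

Orientations are given as a unit quaternion [w, x, y, z].
In Python, from plant import env, eyes, hand_in gives the robot as it stands. The module is installed in compiled form; this text tells all that it offers.
- The arm moves only by the tool apply_moves, never from a script. Its argument "motion" is a list of rows, each a list of 3 entries, a list of its own where there are three numbers: the finger opening in m, from 0 to 0.0854, then the shift along the tool's x, y, z in m, then the turn, a rotation vector about the tool's x, y, z in degrees. A call has exactly 10 rows; each row shifts and turns the pose as measured when the row begins, along the tool's axes as they then stand; what a row does not reach is not made up. A row lasts 1/8 s, in which the tool goes at most 62.5 mm and 10.7 degrees, less where a joint would pass 70% of its speed; a pose out of reach is approached as far as the arm can. A call is refused whole if a number of a shift passes 0.0625 or a number of a turn 10.7, either way. A call with a gripper value outside its range is refused whole. The fingers move at their own pace and stop on an object; the grip force is fixed at half the most. Time passes only in rows, so rows that do not move let the fingers close, or fill a call up. It gives the time, the measured TCP pose, the force and the opening at its end, in the units of the state.
- env.get_obs(): the state, without advancing time (a new reading comes with each control period).
- eyes.snapshot(name): name is "scene" or "top" or "wrist"; returns (picture, depth): 400x640x3 uint8, red, green, blue; 400x640 float32, m along the optical axis (not along the pixel's ray), 0 where there is no reading.
- eyes.calibration(name): a dict with "camera_matrix" (3x3 intrinsics, pixels), "rvec" (rotation vector, rad) and "tvec" (3), from world to camera coordinates, as OpenCV has them; the wrist camera has in their place "hand_eye" (4x4, takes a point from camera to tool coordinates, whose origin is the TCP and whose axes are the tool frame's). Camera axes: x right, y down, z forward; pixel columns grow to the right and rows downward; lengths in m; the calibration is good to about 2 mm. A picture is of the moment at which its call begins: read the wrist's pose just before it. calibration takes no time and is no camera call.
- hand_in(): hands the job in, once; it reports no verdict.
The state is a dict: "time_s": time; "joint_pos": joint angles; "qvel": joint speeds; "tau": joint torques, N m; "tool_pos": TCP position; "eef_rot": TCP orientation; "force": force on the tool from outside, world axes, zero at the start; "torque": the same for the moment, N m; "gripper_width": opening from 0.0 (shut) to 1.0 (fully open).
Only numpy, scipy, OpenCV 4.12 (cv2) and the standard library are available. Lean on these libraries where they do the work, as an engineer would, in place of code of your own. Each camera call takes 0.05 s, during which the arm holds its last target.

## Task

Take the wooden float and, pressing lightly with its flat sole, roll each of the three steel pins in turn along the sprung plate towards the far edge, a full turn each. Put the float back on its rest board, and lift any pin that wobbled or lifted the float into the scrap tray; leave the straight pins lying on the plate where they rolled to. Never press hard on a pin (20 N at most), and do not disturb the whetstone, oil bottle or shears.

Things in the scene. Friction and masses are not known exactly. Their poses are not given: they have to be found in the camera images.
- plate_top (a point): centre of the top of a sprung grey aluminium plate, 240 mm (its x) by 400 mm (its y), 42 mm above the bench; its x points away from the robot, to the far edge. Strips 6 mm wide, 7 mm high along near and far edges stop the pins. Level and rigid up to about 4 N of press, then sinks 1 mm per 4 N, at most 8 mm. Its fixed base is 260 by 420 mm
- pin_a_center (a point): plain steel pin 20 mm in diameter, 105 mm long, 0.26 kg; the point is its centre, 10 mm above the plate; its y axis runs along the bar, near the plate's y. It stays where it is left. It may be straight, or bowed by 3.2 mm at mid-length, which the eye cannot tell: it rests flat on its side but, rolled, lifts what presses on its middle by 2 to 3 mm once in each full turn (63 mm of travel)
- pin_b_center (a point): plain steel pin 20 mm in diameter, 105 mm long, 0.26 kg; the point is its centre, 10 mm above the plate; its y axis runs along the bar, near the plate's y. It stays where it is left. It may be straight, or bowed by 3.2 mm at mid-length, which the eye cannot tell: it rests flat on its side but, rolled, lifts what presses on its middle by 2 to 3 mm once in each full turn (63 mm of travel)
- pin_c_center (a point): plain steel pin 20 mm in diameter, 105 mm long, 0.26 kg; the point is its centre, 10 mm above the plate; its y axis runs along the bar, near the plate's y. It stays where it is left. It may be straight, or bowed by 3.2 mm at mid-length, which the eye cannot tell: it rests flat on its side but, rolled, lifts what presses on its middle by 2 to 3 mm once in each full turn (63 mm of travel)
- float_grip (a point): centre of the wooden float's handle (float 0.16 kg). Sole: flat board 140 mm (x) by 60 mm (y), 12 mm thick; on its middle a block handle 24 mm (x) by 44 mm (y), 46 mm high. The point is 36 mm above the sole's underside, 22 mm below the handle's top. As it rolls a pin, the float moves twice as far as the pin
- rest: fixed flat wooden rest board 190 mm (its x) by 100 mm (its y), 12 mm thick, on which the float starts, sole down; origin at the centre of its underside on the bench
- tray: fixed steel scrap tray, open on top, 130 mm (its x) by 160 mm (its y) outside, 30 mm high, walls and floor 4 mm; origin at the centre of its underside on the bench. A pin fits in along its y
- float: the whole float: origin at the centre of the sole's underside, x along the sole, z up out of the handle
- whetstone: bystander: grey stone block 60 x 180 x 50 mm; origin at the centre of its underside
- oil: bystander: white plastic oil bottle, 52 mm across, 130 mm tall; origin at the centre of its underside
- shears: bystander: steel shears lying flat, about 200 mm long, 10 mm high; origin under the pivot
There are look-alikes about, which are no part of the job. Leave any turquoise look-alike of the part that bears pin_b_center alone. There is more than one size of the rest; the one meant has the size given above.

How it is judged:
By the outcome, as a careful person would: the job done as asked, in the order asked, and still so for the second after the job is handed in, with the robot touching nothing.
It also fails if it takes over 72 s, if anything falls off the work surface, if the arm or the gripper's body presses on something with over 40 N, if the wrist force passes 120 N, or if a joint passes its speed limit or range.

## Working session

There is one attempt and no reset: what is moved stays moved. The work goes in short steps, Python scripts to look and compute and a tool call to move; the robot and the scene stay as the last step left them, time stands still between calls to the robot, and variables do not carry over. Pictures are saved under pics/ and viewed, and the job is handed in when it is done.

Besides the shell and the picture viewer there is one more tool, called after "Request:" as a command line: name --argument value ..., lists and objects as JSON in quotes. apply_moves: Moves the arm, as the interface text tells. Its arguments: {"type":"object","properties":{"motion":{"type":"array","items":{"type":"array"}}},"required":["motion"]}

```bash
mkdir -p pics; ls; python3 - <<'E'
from plant import env, eyes, hand_in
import cv2,numpy as np
print(env.get_obs())
for n in ["scene","top"]:
    p,d=eyes.snapshot(n); cv2.imwrite(f"pics/{n}0.png",p[:,:,::-1]); np.savez(f"{n}0.npz",p=p,d=d)
    print(n,eyes.calibration(n))
print(eyes.calibration("wrist"))
E
```

```text
pics
{'time_s': 0.0, 'joint_pos': array([-1.31897870e+00,  3.20264359e-01,  1.56572245e+00, -4.38540643e-05,
        1.25743289e+00, -1.99933320e-02]), 'qvel': array([-1.73837996e-03, -2.41898573e-04,  3.61794618e-04,  1.32837994e-03,
       -3.84800023e-04, -2.91431913e-06]), 'tau': array([ 3.85200565e-04, -4.15526712e+01, -2.34160602e+01,  1.16087544e-04,
        8.29850935e-03, -6.52567152e-06]), 'tool_pos': array([ 0.15424732, -0.55342924,  0.24948122]), 'eef_rot': array([-5.50564625e-04,  7.96394485e-01, -6.04776810e-01, -7.29270991e-04]), 'force': array([ 0.29743515, -0.63555453, -0.03635   ]), 'torque': array([-0.03666683,  0.00393868, -0.02217525]), 'gripper_width': 1.0018547438522898}
scene {'camera_matrix': array([[410.61400831,   0.        , 318.04516859],
       [  0.        , 410.61400831, 198.86222894],
       [  0.        ,   0.        ,   1.        ]]), 'rvec': array([ 0.95013694,  2.57018737, -0.94540706]), 'tvec': array([ 0.5211881 , -0.15965665,  1.45896357])}
top {'camera_matrix': array([[422.64775946,   0.        , 323.04861199],
       [  0.        , 422.64775946, 201.35628773],
       [  0.        ,   0.        ,   1.        ]]), 'rvec': array([ 2.157124  , -2.10075828,  0.1801734 ]), 'tvec': array([-0.13170718,  0.56846085,  1.509773  ])}
{'camera_matrix': array([[323.58034806,   0.        , 325.47548536],
       [  0.        , 323.58034806, 203.4845345 ],
       [  0.        ,   0.        ,   1.        ]]), 'hand_eye': array([[ 9.99999529e-01, -9.62824114e-04, -1.21833455e-04,
         7.93382427e-04],
       [ 9.56654935e-04,  9.56803319e-01,  2.90734404e-01,
        -7.52427921e-02],
       [-1.63355440e-04, -2.90734383e-01,  9.56803790e-01,
        -1.23648039e-01],
       [ 0.00000000e+00,  0.00000000e+00,  0.00000000e+00,
         1.00000000e+00]])}
```

View pics/top0.png

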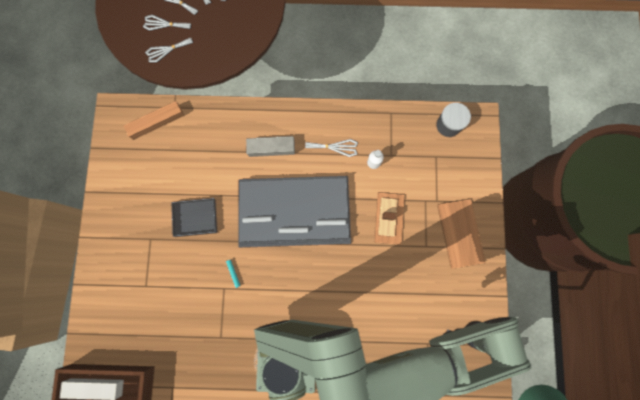

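View pics/scene0.png

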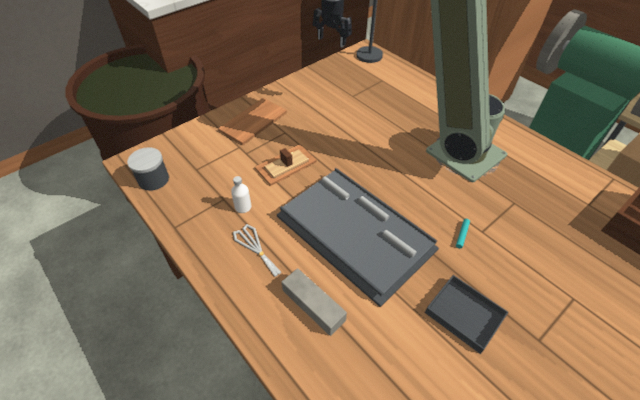

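Top view: plate centred about (294,211), with pins at (257,219), (293,230) and (331,222). The float sits on its rest at (389,212), the tray is at (194,216), and the turquoise decoy is at (233,272). Next I'll measure these.

```bash
cat > h.py <<'E'
import numpy as np,cv2
from scipy.spatial.transform import Rotation as R
from plant import env, eyes
def cloud(n,p=None,d=None,obs=None):
    c=eyes.calibration(n)
    if n=="wrist":
        obs=obs or env.get_obs()
    if d is None: p,d=eyes.snapshot(n)
    K=c["camera_matrix"]; v,u=np.mgrid[:400,:640]
    P=np.stack([(u-K[0,2])/K[0,0]*d,(v-K[1,2])/K[1,1]*d,d],-1)
    if n=="wrist":
        H=c["hand_eye"]; P=P@H[:3,:3].T+H[:3,3]
        q=obs["eef_rot"]; Rm=R.from_quat(q,scalar_first=True).as_matrix()
        return p,d,P@Rm.T+obs["tool_pos"]
    M=cv2.Rodrigues(c["rvec"])[0]
    return p,d,(P-c["tvec"])@M
def rect(pts):
    (c,s,a)=cv2.minAreaRect((pts[:,:2]*1000).astype(np.float32)); return np.round(c,1),np.round(s,1),round(a,1)
E
python3 - <<'E'
from h import *
z=np.load("top0.npz"); p,d,W=cloud("top",z["p"],z["d"])
for u,v in [(257,219),(293,230),(331,222),(389,212),(389,230),(380,200),(460,233),(194,216),(294,190),(220,330),(270,146),(375,159),(320,148)]: print((u,v),np.round(W[v,u]*1000,1),p[v,u])
def comps(lo,hi,box,mn=20):
    u0,v0,u1,v1=box
    m=np.zeros((400,640),np.uint8); s=(W[...,2]>lo)&(W[...,2]<hi)&(d>0); m[v0:v1,u0:u1]=s[v0:v1,u0:u1]
    n,l,st,ce=cv2.connectedComponentsWithStats(m)
    for i in range(1,n):
        if st[i,4]>=mn:
            q=W[l==i]; print(lo,hi,st[i],rect(q),np.round(np.median(q[:,2])*1000,1))
comps(.030,.2,(230,165,360,255))
comps(.052,.08,(235,175,355,250),8)
comps(.006,.2,(365,180,500,280))
comps(.018,.2,(365,180,410,250))
comps(.04,.2,(365,180,410,250),5)
comps(.01,.1,(165,190,225,245))
E
```

```text
(257, 219) [497.8 120.9  65. ] [203 207 203]
(293, 230) [461.2 -11.2  65.5] [205 209 206]
(331, 222) [ 494.5 -147.6   60.3] [204 207 204]
(389, 212) [ 535.4 -356.6   69.5] [120  90  67]
(389, 230) [ 475.4 -364.2   19.6] [232 197 146]
(380, 200) [ 588.8 -331.1   13.9] [212 158 113]
(460, 233) [ 471.5 -628.2   17. ] [123  87  61]
(194, 216) [511.7 371.8  -3.7] [ 96  99 100]
(294, 190) [613.1  -7.3  41.8] [118 122 124]
(220, 330) [ 98.6 243.5   0.7] [178 134  95]
(270, 146) [780.   89.9  44.6] [169 167 155]
(375, 159) [ 723.6 -301.2  100.9] [252 252 251]
(320, 148) [789.8 -98.9   3.3] [189 156 128]
0.03 0.2 [ 239  176  110   68 6975] (array([540.1,  -7.7]), array([241.8, 400.1]), 3.5) 42.2
0.052 0.08 [243 216  29   7 151] (array([498.8, 122. ]), array([ 19.8, 103.9]), 4.8) 59.6
0.052 0.08 [317 220  29   6 150] (array([ 493.4, -147.7]), array([ 18.9, 101.9]), 1.7) 60.3
0.052 0.08 [279 227  29   6 147] (array([463.2, -10.6]), array([ 19.2, 102. ]), 3.0) 60.1
0.006 0.2 [ 374  193   31   53 1302] (array([ 521.6, -367.4]), array([103.9, 192.9]), 84.6) 16.5
0.006 0.2 [ 438  198   48   71 2254] (array([ 474.2, -635.5]), array([246.8, 134.5]), 11.0) 14.9
0.018 0.2 [378 198  20  39 570] (array([ 524.9, -358.9]), array([ 64.1, 139.9]), 85.5) 24.4
0.04 0.2 [383 212  13   8  95] (array([ 524.4, -357.9]), array([42.3, 24.3]), 88.3) 68.6
0.01 0.1 [172 198  46  39 322] (array([504.9, 363.7]), array([131.5, 163.4]), 7.1) 26.1
```

```bash
python3 - <<'E'
import cv2
p=cv2.imread("pics/top0.png")[120:300,150:500]; cv2.imwrite("pics/topcrop.png",cv2.resize(p,None,fx=2.28,fy=2.28,interpolation=2))
E
```

```text
(no output)
```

View pics/topcrop.png

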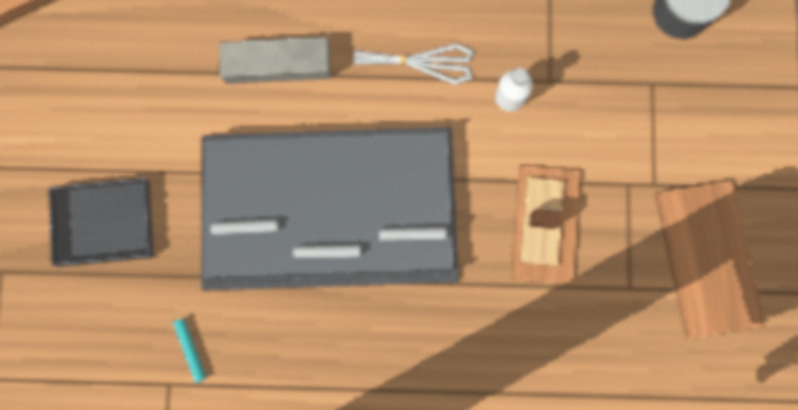

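```bash
cat > plan.py <<'E'
from h import *
def plan(pos,yaw,n,grip,tilt=True):
    """pos mm, yaw deg of tool x in world, tool pointing down"""
    o=env.get_obs(); p=o["tool_pos"]*1000; Rc=R.from_quat(o["eef_rot"],scalar_first=True)
    a=np.radians(yaw); Rt=R.from_matrix(np.array([[np.cos(a),np.sin(a),0],[np.sin(a),-np.cos(a),0],[0,0,-1]]))
    rv=(Rc.inv()*Rt).as_rotvec(degrees=True); d=(np.array(pos)-p)
    out=[]
    for i in range(n):
        Ri=Rc*R.from_rotvec(rv*i/n,degrees=True)
        out.append([grip,[round(x/1000,4) for x in Ri.inv().apply(d/n)],[round(x,1) for x in rv/n]])
    print("now",p.round(1),"F",o["force"].round(1),"t",o["time_s"],"w",o["gripper_width"])
    print("\n".join(map(str,out)))
E
python3 -c "
from plan import *
plan([525,-358,150],-5,10,.0854)"
```

```text
now [ 154.3 -553.5  249.6] F [ 0.4  0.3 -0.1] t 0.1 w 1.0048879841997571
[0.0854, [np.float64(-0.0089), np.float64(-0.041), np.float64(0.01)], [np.float64(-0.0), np.float64(0.0), np.float64(-6.9)]]
[0.0854, [np.float64(-0.0038), np.float64(-0.0417), np.float64(0.01)], [np.float64(-0.0), np.float64(0.0), np.float64(-6.9)]]
[0.0854, [np.float64(0.0012), np.float64(-0.0419), np.float64(0.01)], [np.float64(-0.0), np.float64(0.0), np.float64(-6.9)]]
[0.0854, [np.float64(0.0063), np.float64(-0.0414), np.float64(0.01)], [np.float64(-0.0), np.float64(0.0), np.float64(-6.9)]]
[0.0854, [np.float64(0.0112), np.float64(-0.0404), np.float64(0.01)], [np.float64(-0.0), np.float64(0.0), np.float64(-6.9)]]
[0.0854, [np.float64(0.016), np.float64(-0.0387), np.float64(0.01)], [np.float64(-0.0), np.float64(0.0), np.float64(-6.9)]]
[0.0854, [np.float64(0.0206), np.float64(-0.0365), np.float64(0.01)], [np.float64(-0.0), np.float64(0.0), np.float64(-6.9)]]
[0.0854, [np.float64(0.0249), np.float64(-0.0337), np.float64(0.01)], [np.float64(-0.0), np.float64(0.0), np.float64(-6.9)]]
[0.0854, [np.float64(0.0288), np.float64(-0.0305), np.float64(0.01)], [np.float64(-0.0), np.float64(0.0), np.float64(-6.9)]]
[0.0854, [np.float64(0.0322), np.float64(-0.0268), np.float64(0.01)], [np.float64(-0.0), np.float64(0.0), np.float64(-6.9)]]
```

Request:
apply_moves --motion '[[0.0854,[-0.009,-0.041,0.01],[0,0,-7]],[0.0854,[-0.004,-0.042,0.01],[0,0,-7]],[0.0854,[0.001,-0.042,0.01],[0,0,-7]],[0.0854,[0.006,-0.041,0.01],[0,0,-7]],[0.0854,[0.011,-0.04,0.01],[0,0,-7]],[0.0854,[0.016,-0.039,0.01],[0,0,-7]],[0.0854,[0.021,-0.036,0.01],[0,0,-7]],[0.0854,[0.025,-0.034,0.01],[0,0,-7]],[0.0854,[0.029,-0.03,0.01],[0,0,-7]],[0.0854,[0.032,-0.027,0.01],[0,0,-7]]]'

```text
time_s: 1.35
tool_pos: [0.528, -0.3449, 0.1426]
eef_rot: [-0.002, 1.0, -0.021, -0.003]
force: [0.4, -0.3, 0.5]
gripper_width: 1.0
```

```bash
sed -i 's/round(x\/1000,4)/float(round(x\/1000,4))/; s/\[round(x,1)/[float(round(x,1))/' plan.py
python3 - <<'E'
from plan import *
o=env.get_obs()
p,d,W=cloud("wrist",obs=o); cv2.imwrite("pics/w1.png",p[:,:,::-1])
for lo,hi,mn in [(.055,.09,300),(.018,.032,1000),(.007,.018,800)]:
    m=((W[...,2]>lo)&(W[...,2]<hi)&(d>0)).astype(np.uint8); n,l,st,ce=cv2.connectedComponentsWithStats(m)
    for i in range(1,n):
        if st[i,4]>mn: print(lo,st[i],rect(W[l==i]),np.median(W[l==i][:,2]))
plan([525,-358,48],-5,8,.0854)
print(o["tool_pos"],R.from_quat(o["eef_rot"],scalar_first=True).as_matrix()[:,0])
E
```

```text
0.055 [ 609  114   31   75 1615] (array([ 722. , -309.3]), array([17.3, 47.4]), 7.3) 0.06384081575781271
0.055 [ 306  204   38   68 2363] (array([ 527.3, -357.4]), array([44.4, 24. ]), 85.5) 0.06983922520324187
0.018 [  235   179   182    78 10669] (array([ 527.2, -357.8]), array([ 60.7, 140.1]), 85.3) 0.02407619704440285
0.007 [ 169    0  371   45 7571] (array([ 553.2, -208.2]), array([257.7,  16.8]), 3.2) 0.013800479947186
0.007 [  205   162   237   118 11653] (array([ 524.5, -366.1]), array([100.4, 190.4]), 86.2) 0.01205984873433466
now [ 531.9 -341.7  140.9] F [ 4.1  2.2 -1.5] t 1.4 w 0.999931962636082
[0.0854, [-0.0008, 0.0022, 0.0116], [-0.1, 0.0, 0.4]]
[0.0854, [-0.0007, 0.0022, 0.0116], [-0.1, 0.0, 0.4]]
[0.0854, [-0.0007, 0.0021, 0.0116], [-0.1, 0.0, 0.4]]
[0.0854, [-0.0007, 0.0021, 0.0116], [-0.1, 0.0, 0.4]]
[0.0854, [-0.0007, 0.0021, 0.0116], [-0.1, 0.0, 0.4]]
[0.0854, [-0.0007, 0.0021, 0.0116], [-0.1, 0.0, 0.4]]
[0.0854, [-0.0007, 0.0021, 0.0116], [-0.1, 0.0, 0.4]]
[0.0854, [-0.0007, 0.0021, 0.0116], [-0.1, 0.0, 0.4]]
[ 0.52802294 -0.34486295  0.14261096] [ 0.9990776  -0.04263156 -0.00514797]
```

View pics/w1.png

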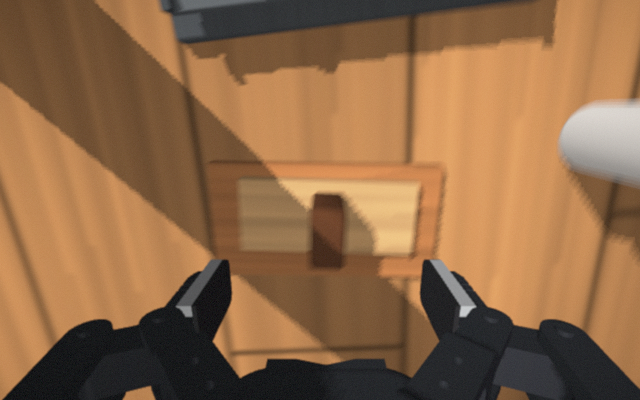

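The wrist view shows the handle at (325,235) between the jaws. Float centre is about (526,-358) mm, yaw -4.6°, and the rest measures 190 x 100 mm, so it is the right one. Descending to grip.

Request:
apply_moves --motion '[[0.0854,[-0.001,0.003,0.011],[0,0,0.4]],[0.0854,[-0.001,0.003,0.012],[0,0,0.4]],[0.0854,[-0.001,0.002,0.012],[0,0,0.4]],[0.0854,[-0.001,0.002,0.012],[0,0,0.4]],[0.06,[0,0.002,0.012],[0,0,0.4]],[0.06,[0,0.002,0.012],[0,0,0.4]],[0.06,[0,0.002,0.012],[0,0,0]],[0.06,[0,0,0.008],[0,0,0]],[0.06,[0,0,0],[0,0,0]],[0.06,[0,0,0],[0,0,0]]]'

```text
time_s: 2.65
tool_pos: [0.5233, -0.3589, 0.0421]
eef_rot: [-0.004, 0.999, -0.043, -0.003]
force: [-0.3, -0.4, 0.7]
gripper_width: 0.697
```

```bash

python3 - <<'E'
from plan import *
o=env.get_obs(); print(o["tool_pos"],R.from_quat(o["eef_rot"],scalar_first=True).as_matrix()[:,0])
plan([526.5,-358,48],-4.6,4,.0854)
E
```

```text
[ 0.52326164 -0.35894236  0.04209426] [ 0.99625448 -0.08617447 -0.00713924]
now [ 523.3 -358.9   42.1] F [-0.3 -0.4  0.7] t 2.65 w 0.6968551038880316
[0.0854, [0.0008, -0.0003, -0.0015], [-0.1, 0.1, -0.1]]
[0.0854, [0.0008, -0.0003, -0.0015], [-0.1, 0.1, -0.1]]
[0.0854, [0.0008, -0.0003, -0.0015], [-0.1, 0.1, -0.1]]
[0.0854, [0.0008, -0.0003, -0.0015], [-0.1, 0.1, -0.1]]
```

Request:
apply_moves --motion '[[0.06,[0.001,0,-0.003],[-0.2,0.2,-0.2]],[0.06,[0.001,0,-0.002],[-0.2,0.2,-0.2]],[0.06,[0,0,0],[0,0,0]],[0,[0,0,0],[0,0,0]],[0,[0,0,0],[0,0,0]],[0,[0,0,0],[0,0,0]],[0,[0,0,0],[0,0,0]],[0,[0,0,0],[0,0,0]],[0,[0,0,0],[0,0,0]],[0,[0,0,0],[0,0,0]]]'

```text
time_s: 3.9
tool_pos: [0.5263, -0.3595, 0.0492]
eef_rot: [0.0, 0.999, -0.039, 0.001]
force: [-0.3, -0.3, 1.2]
gripper_width: 0.277
```

```bash

python3 - <<'E'
from plan import *
o=env.get_obs(); print(o["tool_pos"],R.from_quat(o["eef_rot"],scalar_first=True).as_matrix()[:,:],o["torque"])
plan([526.5,-358,130],-4.6,3,0)
E
```

```text
[ 0.52629506 -0.35948476  0.04923952] [[ 9.96932100e-01 -7.82225776e-02  2.75976650e-03]
 [-7.82204733e-02 -9.96935712e-01 -8.62535055e-04]
 [ 2.81877950e-03  6.44018641e-04 -9.99995820e-01]] [0.01806156 0.09207425 0.02796427]
now [ 526.3 -359.5   49.2] F [-0.3 -0.3  1.2] t 3.9 w 0.2774789488713747
[0, [0.0001, -0.0005, -0.0269], [0.0, -0.1, 0.0]]
[0, [0.0001, -0.0005, -0.0269], [0.0, -0.1, 0.0]]
[0, [0.0001, -0.0005, -0.0269], [0.0, -0.1, 0.0]]
```

Request:
apply_moves --motion '[[0,[0,0,-0.025],[0,0,0]],[0,[0,0,-0.025],[0,0,0]],[0,[0,0,-0.025],[0,-0.1,0]],[0,[-0.01,-0.029,-0.003],[0,-0.1,-1.2]],[0,[-0.01,-0.03,0],[0,0,-1.2]],[0,[-0.01,-0.03,0],[0,0,-1.2]],[0,[-0.01,-0.03,0],[0,0,-1.2]],[0,[-0.01,-0.03,0],[0,0,-1.2]],[0,[-0.009,-0.03,0],[0,0,-1.2]],[0,[-0.009,-0.029,0],[0,0,-1]]]'

```text
time_s: 5.15
tool_pos: [0.4563, -0.1445, 0.1248]
eef_rot: [-0.003, 0.999, 0.033, -0.004]
force: [0.2, 0.3, -1.8]
gripper_width: 0.274
```

```bash

python3 - <<'E'
from plan import *
plan([459.5,-149.8,105],3.5,5,0)
E
```

```text
now [ 456.3 -144.5  124.8] F [ 0.2  0.3 -1.8] t 5.15 w 0.27376709635598107
[0, [0.0006, 0.0011, 0.0039], [-0.1, 0.1, 0.1]]
[0, [0.0006, 0.0011, 0.0039], [-0.1, 0.1, 0.1]]
[0, [0.0006, 0.0011, 0.0039], [-0.1, 0.1, 0.1]]
[0, [0.0006, 0.0011, 0.004], [-0.1, 0.1, 0.1]]
[0, [0.0006, 0.0011, 0.004], [-0.1, 0.1, 0.1]]
```

Request:
apply_moves --motion '[[0,[0,0.002,0.004],[-0.1,0.1,0.1]],[0,[0.001,0.002,0.004],[-0.1,0.1,0.1]],[0,[0.001,0.002,0.004],[-0.1,0.1,0.1]],[0,[0.001,0.002,0.004],[-0.1,0.1,0.1]],[0,[0.001,0.001,0.003],[0,0,0]],[0,[0,0,0.001],[0,0,0]],[0,[0,0,0],[0,0,0]],[0,[0,0,0],[0,0,0]],[0,[0,0,0],[0,0,0]],[0,[0,0,0],[0,0,0]]]'

```text
time_s: 6.4
tool_pos: [0.4609, -0.1544, 0.1027]
eef_rot: [0.001, 1.0, 0.029, -0.001]
force: [1.1, -0.0, -2.7]
gripper_width: 0.273
```

```bash

python3 - <<'E'
from plan import *
plan([459.5,-149.8,99],3.5,5,0)
p,d,W=cloud("scene"); cv2.imwrite("pics/s2.png",cv2.resize(p[100:320,200:500,::-1],None,fx=2.6,fy=2.6))
p,d,W=cloud("wrist"); cv2.imwrite("pics/w2.png",p[:,:,::-1])
E
```

```text
now [ 460.9 -154.4  102.7] F [ 1.1 -0.  -2.7] t 6.4 w 0.2728321167208919
[0, [-0.0002, -0.0009, 0.0007], [0.0, 0.0, -0.0]]
[0, [-0.0002, -0.0009, 0.0007], [0.0, 0.0, -0.0]]
[0, [-0.0002, -0.0009, 0.0007], [0.0, 0.0, -0.0]]
[0, [-0.0002, -0.0009, 0.0007], [0.0, 0.0, -0.0]]
[0, [-0.0002, -0.0009, 0.0007], [0.0, 0.0, -0.0]]
```

View pics/s2.png

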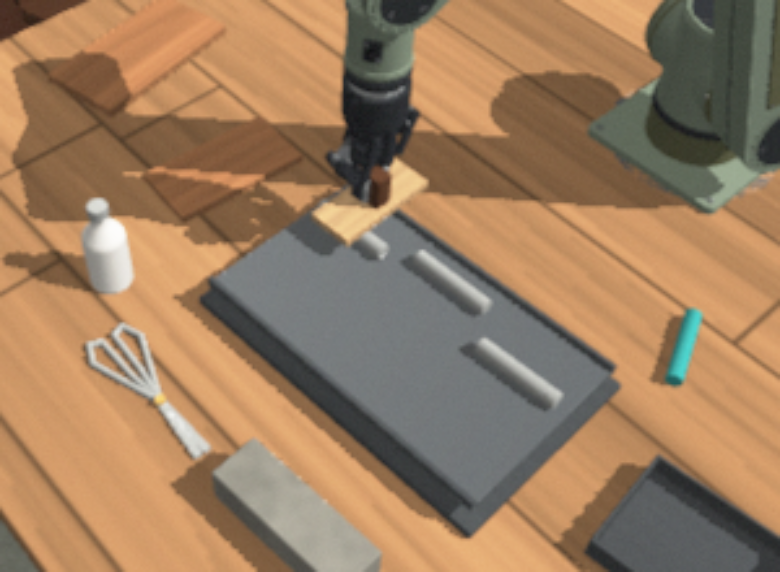

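View pics/w2.png

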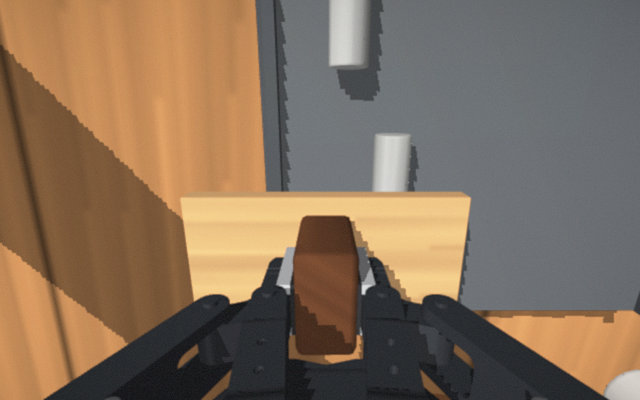

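Float is held level, over the pin at (392,160), which passes under its front half. Lowering to contact.

Request:
apply_moves --motion '[[0,[0,-0.002,0.001],[0,0,0]],[0,[0,-0.002,0.001],[0,0,0]],[0,[0,-0.001,0.001],[0,0,0]],[0,[0,0,0.0005],[0,0,0]],[0,[0,0,0.0005],[0,0,0]],[0,[0,0,0.0005],[0,0,0]],[0,[0,0,0],[0,0,0]],[0,[0,0,0],[0,0,0]],[0,[0,0,0],[0,0,0]],[0,[0,0,0],[0,0,0]]]'

```text
time_s: 7.75
tool_pos: [0.4617, -0.1489, 0.0991]
eef_rot: [0.001, 1.0, 0.029, 0.001]
force: [-0.4, 0.6, 1.1]
gripper_width: 0.271
```

Request:
apply_moves --motion '[[0,[0.0022,0,0.0001],[0,0,0]],[0,[0.0022,0,0.0001],[0,0,0]],[0,[0.0022,0,0.0001],[0,0,0]],[0,[0.0022,0,0.0001],[0,0,0]],[0,[0.0022,0,0.0001],[0,0,0]],[0,[0.0022,0,0.0001],[0,0,0]],[0,[0.0022,0,0.0001],[0,0,0]],[0,[0.0022,0,0.0001],[0,0,0]],[0,[0.0022,0,0.0001],[0,0,0]],[0,[0.0022,0,0.0001],[0,0,0]]]'

```text
time_s: 9.0
tool_pos: [0.4858, -0.1475, 0.0988]
eef_rot: [0.001, 1.0, 0.029, 0.001]
force: [-1.4, 1.1, 3.8]
gripper_width: 0.27
```

Request:
apply_moves --motion '[[0,[0.0022,0,0],[0,0,0]],[0,[0.0022,0,0],[0,0,0]],[0,[0.0022,0,0],[0,0,0]],[0,[0.0022,0,0],[0,0,0]],[0,[0.0022,0,0],[0,0,0]],[0,[0.0022,0,0],[0,0,0]],[0,[0.0022,0,0],[0,0,0]],[0,[0.0022,0,0],[0,0,0]],[0,[0.0022,0,0],[0,0,0]],[0,[0.0022,0,0],[0,0,0]]]'

```text
time_s: 10.25
tool_pos: [0.5092, -0.1461, 0.0989]
eef_rot: [0.001, 1.0, 0.029, 0.001]
force: [1.1, 0.4, 3.7]
gripper_width: 0.273
```

Request:
apply_moves --motion '[[0,[0.0022,0,0],[0,0,0]],[0,[0.0022,0,0],[0,0,0]],[0,[0.0022,0,0],[0,0,0]],[0,[0.0022,0,0],[0,0,0]],[0,[0.0022,0,0],[0,0,0]],[0,[0.0022,0,0],[0,0,0]],[0,[0.0022,0,0],[0,0,0]],[0,[0.0022,0,0],[0,0,0]],[0,[0.0022,0,0],[0,0,0]],[0,[0.0022,0,0],[0,0,0]]]'

```text
time_s: 11.5
tool_pos: [0.5327, -0.1447, 0.0989]
eef_rot: [0.001, 1.0, 0.029, 0.001]
force: [-0.6, 1.4, 4.2]
gripper_width: 0.282
```

Request:
apply_moves --motion '[[0,[0.0022,0,0],[0,0,0]],[0,[0.0022,0,0],[0,0,0]],[0,[0.0022,0,0],[0,0,0]],[0,[0.0022,0,0],[0,0,0]],[0,[0.0022,0,0],[0,0,0]],[0,[0.0022,0,0],[0,0,0]],[0,[0.0022,0,0],[0,0,0]],[0,[0.0022,0,0],[0,0,0]],[0,[0.0022,0,0],[0,0,0]],[0,[0.0022,0,0],[0,0,0]]]'

```text
time_s: 12.75
tool_pos: [0.5561, -0.1434, 0.0989]
eef_rot: [0.001, 1.0, 0.029, 0.001]
force: [0.0, 1.9, 4.2]
gripper_width: 0.272
```

Request:
apply_moves --motion '[[0,[0.0018,0,0],[0,0,0]],[0,[0.0018,0,0],[0,0,0]],[0,[0.0018,0,0],[0,0,0]],[0,[0.0018,0,0],[0,0,0]],[0,[0.0018,0,0],[0,0,0]],[0,[0.0018,0,0],[0,0,0]],[0,[0.0018,0,0],[0,0,0]],[0,[0.0018,0,0],[0,0,0]],[0,[0.0018,0,0],[0,0,0]],[0,[0.0018,0,0],[0,0,0]]]'

```text
time_s: 14.0
tool_pos: [0.5752, -0.1423, 0.0989]
eef_rot: [0.001, 1.0, 0.029, 0.001]
force: [-0.1, 2.0, 3.4]
gripper_width: 0.276
```

Request:
apply_moves --motion '[[0,[0.0028,0,0],[0,0,0]],[0,[0.0028,0,0],[0,0,0]],[0,[0.0028,0,0],[0,0,0]],[0,[0.0028,0,0],[0,0,0]],[0,[0.0028,0,0],[0,0,0]],[0,[0.0028,0,0],[0,0,0]],[0,[0,0,-0.01],[0,0,0]],[0,[0,0,-0.01],[0,0,0]],[0,[0,0,-0.01],[0,0,0]],[0,[0,0,0],[0,0,0]]]'

```text
time_s: 15.25
tool_pos: [0.5925, -0.1417, 0.1293]
eef_rot: [0.001, 1.0, 0.029, -0.0]
force: [-0.6, -0.7, -2.5]
gripper_width: 0.27
```

```bash
cat > pins.py <<'E'
from plan import *
def pins(name):
    o=env.get_obs(); p,d,W=cloud("top"); cv2.imwrite(f"pics/{name}.png",cv2.resize(p[120:300,150:450,::-1],None,fx=2.5,fy=2.5))
    m=((W[...,2]>.051)&(W[...,2]<.066)&(d>0)&(p.astype(int).min(-1)>150)&(p.astype(int).max(-1)-p.astype(int).min(-1)<30)).astype(np.uint8); m[:,:230]=0; m[:170]=0; m[260:]=0;m[:,360:]=0
    n,l,st,ce=cv2.connectedComponentsWithStats(m)
    for i in range(1,n):
        if st[i,4]>20: print(st[i],rect(W[l==i]))
E
python3 - <<'E'
from pins import *
pins("t3"); 
plan([463.2-34,-10.6-2,105],3.5,10,0)
E
```

```text
[243 217  29   6 125] (array([497.2, 122.1]), array([ 16. , 102.9]), 4.6)
[279 229   9   4  32] (array([459.2,  25.1]), array([11.3, 29.3]), 1.4)
now [ 592.2 -141.6  128.8] F [-0.2  0.  -1.8] t 15.3 w 0.2720415838617346
[0, [-0.0155, -0.0138, 0.0024], [0.0, 0.0, -0.0]]
[0, [-0.0155, -0.0138, 0.0024], [0.0, 0.0, -0.0]]
[0, [-0.0155, -0.0138, 0.0024], [0.0, 0.0, -0.0]]
[0, [-0.0155, -0.0138, 0.0024], [0.0, 0.0, -0.0]]
[0, [-0.0155, -0.0138, 0.0024], [0.0, 0.0, -0.0]]
[0, [-0.0155, -0.0138, 0.0024], [0.0, 0.0, -0.0]]
[0, [-0.0155, -0.0138, 0.0024], [0.0, 0.0, -0.0]]
[0, [-0.0155, -0.0139, 0.0024], [0.0, 0.0, -0.0]]
[0, [-0.0155, -0.0139, 0.0024], [0.0, 0.0, -0.0]]
[0, [-0.0155, -0.0139, 0.0024], [0.0, 0.0, -0.0]]
```

View pics/t3.png

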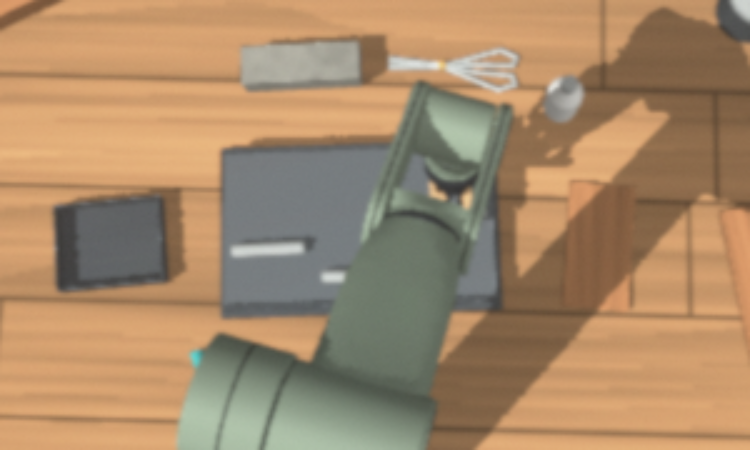

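Request:
apply_moves --motion '[[0,[-0.02,-0.018,0],[0,0,0]],[0,[-0.02,-0.018,0],[0,0,0]],[0,[-0.02,-0.018,0],[0,0,0]],[0,[-0.02,-0.018,0],[0,0,0]],[0,[-0.02,-0.018,0],[0,0,0]],[0,[-0.02,-0.018,0.004],[0,0,0]],[0,[-0.018,-0.016,0.006],[0,0,0]],[0,[-0.008,-0.007,0.006],[0,0,0]],[0,[0,0,0.004],[0,0,0]],[0,[0,0,0],[0,0,0]]]'

```text
time_s: 16.55
tool_pos: [0.4336, -0.0164, 0.1064]
eef_rot: [0.001, 1.0, 0.028, -0.001]
force: [-0.5, -0.5, -1.1]
gripper_width: 0.278
```

```bash

python3 - <<'E'
from plan import *
plan([463.2-34,-10.6-2,99],3.5,5,0)
p,d,W=cloud("scene"); cv2.imwrite("pics/s4.png",cv2.resize(p[100:320,200:500,::-1],None,fx=2.6,fy=2.6))
m=((W[...,2]>.054)&(W[...,2]<.066)&(d>0)&(p.astype(int).min(-1)>120)&(p.astype(int).max(-1)-p.astype(int).min(-1)<30)).astype(np.uint8)
n,l,st,ce=cv2.connectedComponentsWithStats(m)
for i in range(1,n):
    if st[i,4]>20: print(st[i],rect(W[l==i]))
E
```

```text
now [433.6 -16.4 106.4] F [-0.5 -0.5 -1.1] t 16.55 w 0.2780890146333329
[0, [-0.0008, -0.0008, 0.0015], [0.0, 0.0, -0.1]]
[0, [-0.0008, -0.0008, 0.0015], [0.0, 0.0, -0.1]]
[0, [-0.0008, -0.0008, 0.0015], [0.0, 0.0, -0.1]]
[0, [-0.0008, -0.0008, 0.0015], [0.0, 0.0, -0.1]]
[0, [-0.0008, -0.0008, 0.0015], [0.0, 0.0, -0.1]]
[309 188  16  14  31] (array([ 560.7, -152.9]), array([66.5, 10.2]), 88.3)
[233 195  17   8  43] (array([ 743. , -290.5]), array([21.1, 48.7]), 62.3)
[378 210  12  10  54] (array([457. ,  28.5]), array([18. , 30.1]), 3.2)
[384 230  33  27 180] (array([495.7, 124.9]), array([ 19.8, 104.3]), 3.4)
[309 291   9   8  22] (array([777.4,  90.7]), array([13.3, 23.1]), 20.9)
```

View pics/s4.png

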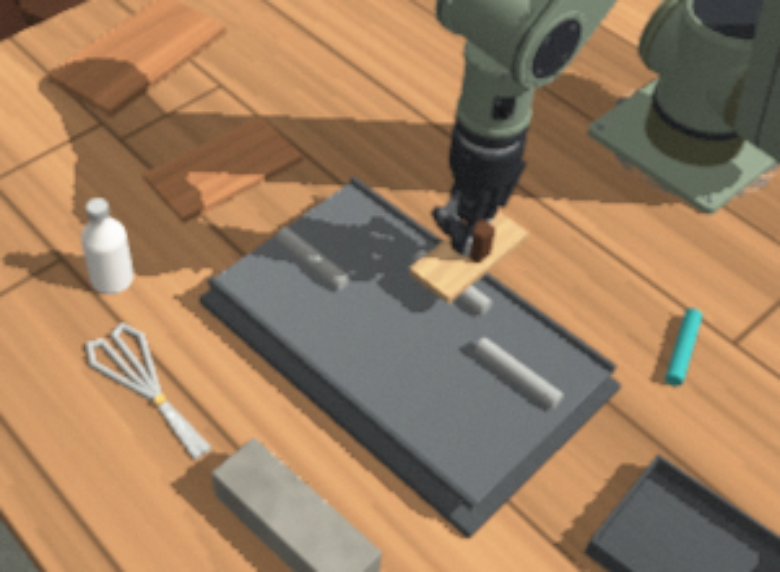

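The first pin now lies at about x=561 mm, so it rolled roughly 65 mm with constant force. Lowering onto the middle pin.

Request:
apply_moves --motion '[[0,[-0.001,-0.002,0.003],[0,0,-0.1]],[0,[-0.001,-0.001,0.002],[0,0,-0.1]],[0,[-0.001,-0.001,0.001],[0,0,0]],[0,[0,0,0.0005],[0,0,0]],[0,[0,0,0.0005],[0,0,0]],[0,[0,0,0.0003],[0,0,0]],[0,[0,0,0.0002],[0,0,0]],[0,[0,0,0],[0,0,0]],[0,[0,0,0],[0,0,0]],[0,[0,0,0],[0,0,0]]]'

```text
time_s: 17.85
tool_pos: [0.4324, -0.0132, 0.0992]
eef_rot: [0.001, 1.0, 0.03, 0.0]
force: [-0.1, 0.6, -0.9]
gripper_width: 0.275
```

Request:
apply_moves --motion '[[0,[0,0,0.0003],[0,0,0]],[0,[0.0022,0,0.0002],[0,0,0]],[0,[0.0022,0,0.0001],[0,0,0]],[0,[0.0022,0,0.0001],[0,0,0]],[0,[0.0022,0,0.0001],[0,0,0]],[0,[0.0022,0,0.0001],[0,0,0]],[0,[0.0022,0,0],[0,0,0]],[0,[0.0022,0,0],[0,0,0]],[0,[0.0022,0,0],[0,0,0]],[0,[0.0022,0,0],[0,0,0]]]'

```text
time_s: 19.1
tool_pos: [0.4549, -0.0119, 0.0998]
eef_rot: [0.002, 1.0, 0.03, 0.002]
force: [-0.7, -0.0, 5.3]
gripper_width: 0.276
```

Request:
apply_moves --motion '[[0,[0.0022,0,-0.0001],[0,0,0]],[0,[0.0022,0,-0.0001],[0,0,0]],[0,[0.0022,0,-0.0001],[0,0,0]],[0,[0.0022,0,-0.0001],[0,0,0]],[0,[0.0022,0,0],[0,0,0]],[0,[0.0022,0,0],[0,0,0]],[0,[0.0022,0,0],[0,0,0]],[0,[0.0022,0,0],[0,0,0]],[0,[0.0022,0,0],[0,0,0]],[0,[0.0022,0,0],[0,0,0]]]'

```text
time_s: 20.35
tool_pos: [0.4788, -0.0106, 0.1001]
eef_rot: [0.002, 1.0, 0.029, 0.002]
force: [0.3, 0.1, 3.5]
gripper_width: 0.276
```

Request:
apply_moves --motion '[[0,[0.0022,0,0.0001],[0,0,0]],[0,[0.0022,0,0],[0,0,0]],[0,[0.0022,0,0.0001],[0,0,0]],[0,[0.0022,0,0],[0,0,0]],[0,[0.0022,0,0.0001],[0,0,0]],[0,[0.0022,0,0],[0,0,0]],[0,[0.0022,0,0.0001],[0,0,0]],[0,[0.0022,0,0],[0,0,0]],[0,[0.0022,0,0.0001],[0,0,0]],[0,[0.0022,0,0],[0,0,0]]]'

```text
time_s: 21.6
tool_pos: [0.5013, -0.0094, 0.0992]
eef_rot: [0.002, 1.0, 0.03, 0.001]
force: [-1.3, -0.4, 4.1]
gripper_width: 0.272
```

Request:
apply_moves --motion '[[0,[0.0022,0,0],[0,0,0]],[0,[0.0022,0,0],[0,0,0]],[0,[0.0022,0,0],[0,0,0]],[0,[0.0022,0,0],[0,0,0]],[0,[0.0022,0,0],[0,0,0]],[0,[0.0022,0,0],[0,0,0]],[0,[0.0022,0,0],[0,0,0]],[0,[0.0022,0,0],[0,0,0]],[0,[0.0022,0,0],[0,0,0]],[0,[0.0022,0,0],[0,0,0]]]'

```text
time_s: 22.85
tool_pos: [0.5257, -0.008, 0.1011]
eef_rot: [0.002, 1.0, 0.03, 0.002]
force: [-0.2, -0.2, 4.2]
gripper_width: 0.273
```

Request:
apply_moves --motion '[[0,[0.0022,0,0],[0,0,0]],[0,[0.0022,0,0],[0,0,0]],[0,[0.0022,0,0],[0,0,0]],[0,[0.0022,0,0],[0,0,0]],[0,[0.0022,0,0.0001],[0,0,0]],[0,[0.0022,0,0.0001],[0,0,0]],[0,[0.0022,0,0.0001],[0,0,0]],[0,[0.0022,0,0.0001],[0,0,0]],[0,[0.0022,0,0.0001],[0,0,0]],[0,[0.0022,0,0.0001],[0,0,0]]]'

```text
time_s: 24.1
tool_pos: [0.5503, -0.0067, 0.1009]
eef_rot: [0.002, 1.0, 0.03, 0.004]
force: [0.4, -0.3, 3.8]
gripper_width: 0.274
```

Request:
apply_moves --motion '[[0,[0.0022,0,0.0001],[0,0,0]],[0,[0.0022,0,0.0001],[0,0,0]],[0,[0.0022,0,0.0001],[0,0,0]],[0,[0.0022,0,0.0001],[0,0,0]],[0,[0.0022,0,0.0001],[0,0,0]],[0,[0.0022,0,0.0001],[0,0,0]],[0,[0,0,-0.01],[0,0,0]],[0,[0,0,-0.01],[0,0,0]],[0,[-0.01,-0.01,-0.008],[0,0,0]],[0,[-0.01,-0.015,0],[0,0,0]]]'

```text
time_s: 25.35
tool_pos: [0.5402, 0.0189, 0.1279]
eef_rot: [0.002, 1.0, 0.029, 0.001]
force: [-0.6, 0.7, -1.6]
gripper_width: 0.273
```

```bash

python3 - <<'E'
from plan import *
plan([464.5,120,106],3.5,7,0)
E
```

```text
now [540.2  18.9 127.9] F [-0.6  0.7 -1.6] t 25.35 w 0.2729552556047157
[0, [-0.01, -0.015, 0.0031], [0.0, -0.0, -0.0]]
[0, [-0.01, -0.0151, 0.0031], [0.0, -0.0, -0.0]]
[0, [-0.01, -0.0151, 0.0031], [0.0, -0.0, -0.0]]
[0, [-0.0099, -0.0151, 0.0031], [0.0, -0.0, -0.0]]
[0, [-0.0099, -0.0151, 0.0031], [0.0, -0.0, -0.0]]
[0, [-0.0099, -0.0151, 0.0031], [0.0, -0.0, -0.0]]
[0, [-0.0099, -0.0151, 0.0031], [0.0, -0.0, -0.0]]
```

Request:
apply_moves --motion '[[0,[-0.012,-0.018,0],[0,0,0]],[0,[-0.012,-0.018,0],[0,0,0]],[0,[-0.012,-0.018,0],[0,0,0]],[0,[-0.012,-0.018,0.003],[0,0,0]],[0,[-0.012,-0.018,0.005],[0,0,0]],[0,[-0.006,-0.008,0.006],[0,0,0]],[0,[0,0,0.005],[0,0,0]],[0,[0,0,0.003],[0,0,0]],[0,[0,0,0.002],[0,0,0]],[0,[0,0,0.001],[0,0,0]]]'

```text
time_s: 26.6
tool_pos: [0.4596, 0.1214, 0.1007]
eef_rot: [0.001, 1.0, 0.031, -0.0]
force: [-0.4, -0.6, -1.9]
gripper_width: 0.275
```

```bash

python3 - <<'E'
from plan import *
plan([464.5,120,99],3.5,5,0)
E
```

```text
now [459.6 121.4 100.7] F [-0.4 -0.6 -1.9] t 26.6 w 0.2746307025765477
[0, [0.001, 0.0003, 0.0003], [0.0, 0.0, 0.0]]
[0, [0.001, 0.0003, 0.0003], [0.0, 0.0, 0.0]]
[0, [0.001, 0.0003, 0.0003], [0.0, 0.0, 0.0]]
[0, [0.001, 0.0003, 0.0003], [0.0, 0.0, 0.0]]
[0, [0.001, 0.0003, 0.0003], [0.0, 0.0, 0.0]]
```

Request:
apply_moves --motion '[[0,[0,0,0.0008],[0,0,0]],[0,[0,0,0.0006],[0,0,0]],[0,[0,0,0.0005],[0,0,0]],[0,[0,0,0.0004],[0,0,0]],[0,[0,0,0.0003],[0,0,0]],[0,[0,0,0.0002],[0,0,0]],[0,[0,0,0],[0,0,0]],[0,[0.0022,0,0],[0,0,0]],[0,[0.0022,0,0],[0,0,0]],[0,[0.0022,0,0],[0,0,0]]]'

```text
time_s: 27.85
tool_pos: [0.4683, 0.1217, 0.0991]
eef_rot: [0.001, 1.0, 0.031, 0.002]
force: [-0.4, -0.6, 0.3]
gripper_width: 0.272
```

Request:
apply_moves --motion '[[0,[0.0022,0,0.0001],[0,0,0]],[0,[0.0022,0,0.0001],[0,0,0]],[0,[0.0022,0,0.0001],[0,0,0]],[0,[0.0022,0,0.0001],[0,0,0]],[0,[0.0022,0,0],[0,0,0]],[0,[0.0022,0,0],[0,0,0]],[0,[0.0022,0,0],[0,0,0]],[0,[0.0022,0,0],[0,0,0]],[0,[0.0022,0,0],[0,0,0]],[0,[0.0022,0,0],[0,0,0]]]'

```text
time_s: 29.1
tool_pos: [0.4923, 0.1236, 0.0991]
eef_rot: [0.001, 1.0, 0.031, 0.002]
force: [-0.4, 0.9, 1.6]
gripper_width: 0.276
```

Request:
apply_moves --motion '[[0,[0.0022,0,0.0001],[0,0,0]],[0,[0.0022,0,0.0001],[0,0,0]],[0,[0.0022,0,0],[0,0,0]],[0,[0.0022,0,0],[0,0,0]],[0,[0.0022,0,0],[0,0,0]],[0,[0.0022,0,0],[0,0,0]],[0,[0.0022,0,0],[0,0,0]],[0,[0.0022,0,0],[0,0,0]],[0,[0.0022,0,0],[0,0,0]],[0,[0.0022,0,0],[0,0,0]]]'

```text
time_s: 30.35
tool_pos: [0.5159, 0.1254, 0.0991]
eef_rot: [0.0, 1.0, 0.031, 0.002]
force: [0.2, 1.8, 3.6]
gripper_width: 0.275
```

Request:
apply_moves --motion '[[0,[0.0022,0,0],[0,0,0]],[0,[0.0022,0,0],[0,0,0]],[0,[0.0022,0,0],[0,0,0]],[0,[0.0022,0,0],[0,0,0]],[0,[0.0022,0,0],[0,0,0]],[0,[0.0022,0,0],[0,0,0]],[0,[0.0022,0,0],[0,0,0]],[0,[0.0022,0,0],[0,0,0]],[0,[0.0022,0,0],[0,0,0]],[0,[0.0022,0,0],[0,0,0]]]'

```text
time_s: 31.6
tool_pos: [0.5393, 0.1273, 0.0991]
eef_rot: [-0.0, 1.0, 0.03, 0.002]
force: [-0.5, 2.2, 2.3]
gripper_width: 0.272
```

Request:
apply_moves --motion '[[0,[0.0022,0,0],[0,0,0]],[0,[0.0022,0,0],[0,0,0]],[0,[0.0022,0,0],[0,0,0]],[0,[0.0022,0,0],[0,0,0]],[0,[0.0022,0,0],[0,0,0]],[0,[0.0022,0,0],[0,0,0]],[0,[0.0022,0,0],[0,0,0]],[0,[0.0022,0,0],[0,0,0]],[0,[0.0022,0,0],[0,0,0]],[0,[0.0022,0,0],[0,0,0]]]'

```text
time_s: 32.85
tool_pos: [0.5626, 0.1291, 0.0992]
eef_rot: [-0.001, 1.0, 0.03, 0.002]
force: [-0.6, 3.2, 1.4]
gripper_width: 0.275
```

Request:
apply_moves --motion '[[0,[0.0022,0,0.0001],[0,0,0]],[0,[0.0022,0,0.0001],[0,0,0]],[0,[0.0022,0,0],[0,0,0]],[0,[0.0022,0,0],[0,0,0]],[0,[0.0022,0,0],[0,0,0]],[0,[0.0022,0,0],[0,0,0]],[0,[0.0022,0,0],[0,0,0]],[0,[0.0022,0,0],[0,0,0]],[0,[0.0022,0,0],[0,0,0]],[0,[0.0022,0,0],[0,0,0]]]'

```text
time_s: 34.1
tool_pos: [0.5861, 0.1309, 0.0992]
eef_rot: [-0.001, 1.0, 0.03, 0.002]
force: [-0.4, 1.8, 3.2]
gripper_width: 0.272
```

Request:
apply_moves --motion '[[0,[0.0022,0,0],[0,0,0]],[0,[0.0022,0,0],[0,0,0]],[0,[0.0022,0,0],[0,0,0]],[0,[0.0022,0,0],[0,0,0]],[0,[0,0,-0.01],[0,0,0]],[0,[0,0,-0.012],[0,0,0]],[0,[0,0.01,-0.01],[0,0,0]],[0,[-0.005,0.03,0],[0,0,0.4]],[0,[-0.01,0.04,0],[0,0,0.6]],[0,[-0.01,0.05,0],[0,0,0.6]]]'

```text
time_s: 35.35
tool_pos: [0.5774, -0.0045, 0.1342]
eef_rot: [0.002, 1.0, 0.019, 0.002]
force: [0.2, -0.0, -2.5]
gripper_width: 0.273
```

```bash

python3 - <<'E'
from plan import *
plan([526.3,-359.5,115],-4.5,8,0)
E
```

```text
now [577.4  -4.5 134.2] F [ 0.2 -0.  -2.5] t 35.35 w 0.27287492668288243
[0, [-0.0081, 0.0441, 0.0025], [0.0, -0.0, 0.8]]
[0, [-0.0074, 0.0442, 0.0025], [0.0, -0.0, 0.8]]
[0, [-0.0068, 0.0443, 0.0025], [0.0, -0.0, 0.8]]
[0, [-0.0061, 0.0444, 0.0025], [0.0, -0.0, 0.8]]
[0, [-0.0055, 0.0445, 0.0025], [0.0, -0.0, 0.8]]
[0, [-0.0048, 0.0446, 0.0025], [0.0, -0.0, 0.8]]
[0, [-0.0042, 0.0446, 0.0024], [0.0, -0.0, 0.8]]
[0, [-0.0035, 0.0447, 0.0024], [0.0, -0.0, 0.8]]
```

Request:
apply_moves --motion '[[0,[-0.009,0.047,0],[0,0,0.8]],[0,[-0.008,0.048,0],[0,0,0.8]],[0,[-0.007,0.048,0],[0,0,0.8]],[0,[-0.006,0.048,0],[0,0,0.8]],[0,[-0.005,0.048,0],[0,0,0.8]],[0,[-0.004,0.046,0.002],[0,0,0.8]],[0,[-0.003,0.04,0.01],[0,0,0.8]],[0,[-0.001,0.018,0.015],[0,0,0.6]],[0,[0,0.002,0.015],[0,0,0.2]],[0,[0,0,0.01],[0,0,0]]]'

```text
time_s: 36.6
tool_pos: [0.5255, -0.3701, 0.0885]
eef_rot: [0.005, 0.999, -0.041, 0.004]
force: [0.4, 1.2, -0.8]
gripper_width: 0.274
```

```bash

python3 - <<'E'
from plan import *
plan([526.3,-359.5,50],-4.5,5,0)
E
```

```text
now [ 525.5 -370.1   88.5] F [ 0.4  1.2 -0.8] t 36.6 w 0.2740705812115004
[0, [-0.0001, -0.0022, 0.0077], [0.1, -0.1, -0.0]]
[0, [-0.0001, -0.0022, 0.0077], [0.1, -0.1, -0.0]]
[0, [-0.0001, -0.0022, 0.0077], [0.1, -0.1, -0.0]]
[0, [-0.0, -0.0022, 0.0077], [0.1, -0.1, -0.0]]
[0, [-0.0, -0.0021, 0.0077], [0.1, -0.1, -0.0]]
```

Request:
apply_moves --motion '[[0,[0,-0.002,0.009],[0.1,-0.1,0]],[0,[0,-0.002,0.009],[0.1,-0.1,0]],[0,[0,-0.002,0.008],[0.1,-0.1,0]],[0,[0,-0.001,0.005],[0.1,-0.1,0]],[0,[0,0,0.003],[0.1,-0.1,0]],[0,[0,0,0.002],[0,0,0]],[0,[0,0,0.001],[0,0,0]],[0,[0,0,0.0005],[0,0,0]],[0,[0,0,0.0003],[0,0,0]],[0,[0,0,0],[0,0,0]]]'

```text
time_s: 37.85
tool_pos: [0.5274, -0.3591, 0.0494]
eef_rot: [-0.0, 0.999, -0.039, -0.0]
force: [-0.3, 0.3, -0.7]
gripper_width: 0.27
```

Request:
apply_moves --motion '[[0,[0,0,0.0004],[0,0,0]],[0,[0,0,0],[0,0,0]],[0.06,[0,0,0],[0,0,0]],[0.06,[0,0,0],[0,0,0]],[0.06,[0,0,0],[0,0,0]],[0.06,[0,0,-0.02],[0,0,0]],[0.06,[0,0,-0.03],[0,0,0]],[0.06,[0,0,-0.035],[0,0,0]],[0.06,[0,-0.02,-0.02],[0,0,0]],[0.06,[0,-0.04,0],[0,0,-0.8]]]'

```text
time_s: 39.1
tool_pos: [0.5327, -0.2994, 0.1559]
eef_rot: [-0.0, 0.999, -0.034, 0.0]
force: [0.7, 1.4, -0.2]
gripper_width: 0.701
```

```bash

python3 - <<'E'
from pins import *
p,d,W=cloud("scene"); cv2.imwrite("pics/s5.png",cv2.resize(p[100:320,200:500,::-1],None,fx=2.6,fy=2.6))
m=((W[...,2]>.054)&(W[...,2]<.066)&(d>0)&(p.astype(int).min(-1)>120)&(p.astype(int).max(-1)-p.astype(int).min(-1)<30)).astype(np.uint8)
n,l,st,ce=cv2.connectedComponentsWithStats(m)
for i in range(1,n):
    if st[i,4]>20: print(st[i],rect(W[l==i]))
plan([529,-6.6,130],3,8,0.06)
E
```

```text
[307 187  28  23 148] (array([ 557.6, -140.9]), array([ 20.6, 106.2]), 2.9)
[234 197  16   6  44] (array([ 743.2, -288.8]), array([18.1, 45.6]), 63.1)
[344 208  30  26 163] (array([529.9,  -4.8]), array([ 19.1, 104.8]), 3.3)
[368 244  34  28 197] (array([563.3, 130.5]), array([ 20. , 104.2]), 4.1)
[299 283  15   6  23] (array([776.3,  58.4]), array([12.1, 37. ]), 33.7)
now [ 532.  -293.5  155.1] F [-1.1  4.7 -1. ] t 39.15 w 0.703423215308626
[0.06, [-0.0027, -0.0357, 0.0033], [-0.0, 0.0, -0.8]]
[0.06, [-0.0022, -0.0358, 0.0033], [-0.0, 0.0, -0.8]]
[0.06, [-0.0016, -0.0358, 0.0033], [-0.0, 0.0, -0.8]]
[0.06, [-0.0011, -0.0358, 0.0033], [-0.0, 0.0, -0.8]]
[0.06, [-0.0006, -0.0359, 0.0032], [-0.0, 0.0, -0.8]]
[0.06, [-0.0001, -0.0359, 0.0032], [-0.0, 0.0, -0.8]]
[0.06, [0.0005, -0.0359, 0.0032], [-0.0, 0.0, -0.8]]
[0.06, [0.001, -0.0359, 0.0032], [-0.0, 0.0, -0.8]]
```

View pics/s5.png

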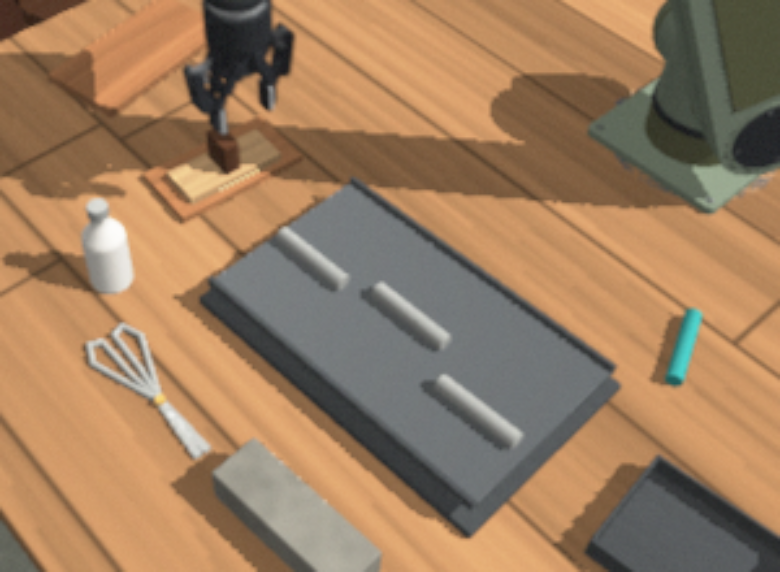

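Float is back on its rest and all three pins rolled about 65 mm. Only the middle pin, now near (530,-5), lifted the float. Moving over it.

Request:
apply_moves --motion '[[0.06,[-0.002,-0.034,0.002],[0,0,-0.8]],[0.06,[-0.002,-0.034,0.002],[0,0,-0.8]],[0.06,[-0.002,-0.034,0.002],[0,0,-0.8]],[0.06,[-0.001,-0.034,0.003],[0,0,-0.8]],[0.06,[-0.001,-0.034,0.004],[0,0,-0.8]],[0.06,[0,-0.034,0.006],[0,0,-0.8]],[0.06,[0,-0.032,0.008],[0,0,-0.8]],[0.06,[0,-0.024,0.01],[0,0,-0.8]],[0.06,[0,-0.008,0.008],[0,0,-0.2]],[0.06,[0,0,0],[0,0,0]]]'

```text
time_s: 40.4
tool_pos: [0.52, -0.005, 0.1077]
eef_rot: [-0.006, 0.999, 0.031, -0.006]
force: [-0.2, 0.1, -0.5]
gripper_width: 0.703
```

```bash

python3 - <<'E'
from pins import *
o=env.get_obs(); p,d,W=cloud("wrist",obs=o); cv2.imwrite("pics/w6.png",p[:,:,::-1])
m=((W[...,2]>.052)&(W[...,2]<.070)&(d>0)&(p.astype(int).min(-1)>120)).astype(np.uint8)
n,l,st,ce=cv2.connectedComponentsWithStats(m)
for i in range(1,n):
    if st[i,4]>200: print(st[i],rect(W[l==i]))
plan([530,-5,63],3,6,0.06)
E
```

```text
[ 417    0   45   97 3650] (array([570.2,  99.2]), array([17.8, 44.8]), 4.9)
[ 332  150   38  174 5172] (array([534.4,  -6.3]), array([ 19.3, 105.3]), 2.7)
now [520.3  -5.4 108. ] F [-0.3 -0.1  0.3] t 40.45 w 0.7036891984484958
[0.06, [0.0017, 0.0001, 0.0075], [-0.1, 0.1, 0.1]]
[0.06, [0.0017, 0.0001, 0.0075], [-0.1, 0.1, 0.1]]
[0.06, [0.0017, 0.0001, 0.0075], [-0.1, 0.1, 0.1]]
[0.06, [0.0017, 0.0001, 0.0075], [-0.1, 0.1, 0.1]]
[0.06, [0.0016, 0.0001, 0.0075], [-0.1, 0.1, 0.1]]
[0.06, [0.0016, 0.0, 0.0075], [-0.1, 0.1, 0.1]]
```

View pics/w6.png

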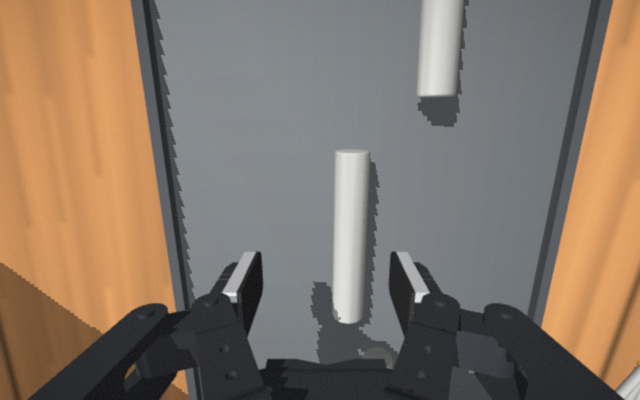

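The middle pin at (351,235) lies between the pads but slightly to their right, so I shift about 12 mm in x and descend.

Request:
apply_moves --motion '[[0.06,[0.003,0,0.006],[-0.1,0.1,0.1]],[0.06,[0.003,0,0.008],[-0.1,0.1,0.1]],[0.06,[0.003,0,0.009],[-0.1,0.1,0.1]],[0.06,[0.002,0,0.009],[-0.1,0.1,0]],[0.06,[0.001,0,0.007],[-0.1,0.1,0]],[0.06,[0,0,0.003],[-0.1,0.1,0]],[0.06,[0,0,0],[0,0,0]],[0.06,[0,0,0],[0,0,0]],[0.04,[0,0,0],[0,0,0]],[0.04,[0,0,0],[0,0,0]]]'

```text
time_s: 41.7
tool_pos: [0.5338, -0.0067, 0.0637]
eef_rot: [0.0, 1.0, 0.026, 0.001]
force: [-0.2, -0.6, -0.1]
gripper_width: 0.469
```

Request:
apply_moves --motion '[[0,[0,0,0],[0,0,0]],[0,[0,0,0],[0,0,0]],[0,[0,0,0],[0,0,0]],[0,[0,0,0],[0,0,0]],[0,[0,0,0],[0,0,0]],[0,[0,0,-0.01],[0,0,0]],[0,[0,0,-0.02],[0,0,0]],[0,[0,0,-0.025],[0,0,0]],[0,[0,0,-0.015],[0,0,0]],[0,[0,0,0],[0,0,0]]]'

```text
time_s: 42.95
tool_pos: [0.532, -0.0067, 0.1359]
eef_rot: [0.0, 1.0, 0.026, -0.001]
force: [0.4, -0.4, -2.8]
gripper_width: 0.206
```

```bash

python3 - <<'E'
from pins import *
p,d,W=cloud("scene"); cv2.imwrite("pics/s7.png",cv2.resize(p[100:350,250:520,::-1],None,fx=2.4,fy=2.4))
m=((W[...,2]>.012)&(W[...,2]<.05)&(d>0)&(W[...,1]>.27)&(W[...,1]<.46)&(W[...,0]>.4)&(W[...,0]<.61))
print(m.sum(),rect(W[m]))
plan([505,365,130],8,9,0)
E
```

```text
905 (array([502. , 366.9]), array([134.4, 160.1]), 6.8)
now [531.5  -6.6 135.1] F [ 0.2 -0.8 -3.3] t 43.0 w 0.20979013743101477
[0, [-0.0008, -0.0414, 0.0006], [-0.0, 0.0, -0.6]]
[0, [-0.0004, -0.0414, 0.0006], [-0.0, 0.0, -0.6]]
[0, [0.0, -0.0414, 0.0006], [-0.0, 0.0, -0.6]]
[0, [0.0004, -0.0414, 0.0006], [-0.0, 0.0, -0.6]]
[0, [0.0008, -0.0414, 0.0006], [-0.0, 0.0, -0.6]]
[0, [0.0012, -0.0414, 0.0006], [-0.0, 0.0, -0.6]]
[0, [0.0016, -0.0414, 0.0006], [-0.0, 0.0, -0.6]]
[0, [0.002, -0.0413, 0.0006], [-0.0, 0.0, -0.6]]
[0, [0.0024, -0.0413, 0.0006], [-0.0, 0.0, -0.6]]
```

View pics/s7.png

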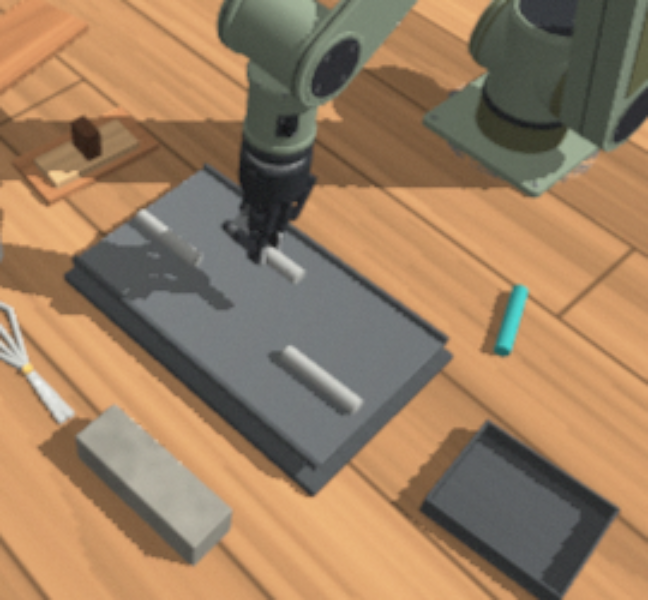

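The bowed pin is held. Carrying it to the tray at about (503,365), yaw 7°.

Request:
apply_moves --motion '[[0,[-0.001,-0.035,0],[0,0,-0.5]],[0,[-0.001,-0.045,0],[0,0,-0.5]],[0,[0,-0.045,0],[0,0,-0.5]],[0,[0,-0.045,0],[0,0,-0.5]],[0,[0.001,-0.045,0],[0,0,-0.5]],[0,[0.001,-0.045,0],[0,0,-0.5]],[0,[0.001,-0.045,0],[0,0,-0.5]],[0,[0.001,-0.03,0.004],[0,0,-0.5]],[0,[0.001,-0.012,0.006],[0,0,0]],[0,[0,0,0.004],[0,0,0]]]'

```text
time_s: 44.25
tool_pos: [0.4995, 0.3469, 0.1093]
eef_rot: [0.004, 0.998, 0.061, -0.011]
force: [0.0, -0.5, -2.3]
gripper_width: 0.206
```

```bash

python3 - <<'E'
from pins import *
p,d,W=cloud("wrist"); cv2.imwrite("pics/w8.png",p[:,:,::-1])
plan([503.5,365.5,27],7,9,0)
E
```

```text
now [499.2 346.1 108.8] F [ 0.1 -0.3 -3.1] t 44.3 w 0.2059587918462785
[0, [0.0009, -0.0021, 0.0091], [0.0, 0.1, -0.0]]
[0, [0.0009, -0.0021, 0.0091], [0.0, 0.1, -0.0]]
[0, [0.0009, -0.0021, 0.0091], [0.0, 0.1, -0.0]]
[0, [0.0009, -0.0021, 0.0091], [0.0, 0.1, -0.0]]
[0, [0.0009, -0.0021, 0.0091], [0.0, 0.1, -0.0]]
[0, [0.0008, -0.0021, 0.0091], [0.0, 0.1, -0.0]]
[0, [0.0008, -0.0021, 0.0091], [0.0, 0.1, -0.0]]
[0, [0.0008, -0.0021, 0.0091], [0.0, 0.1, -0.0]]
[0, [0.0008, -0.0021, 0.0091], [0.0, 0.1, -0.0]]
```

View pics/w8.png

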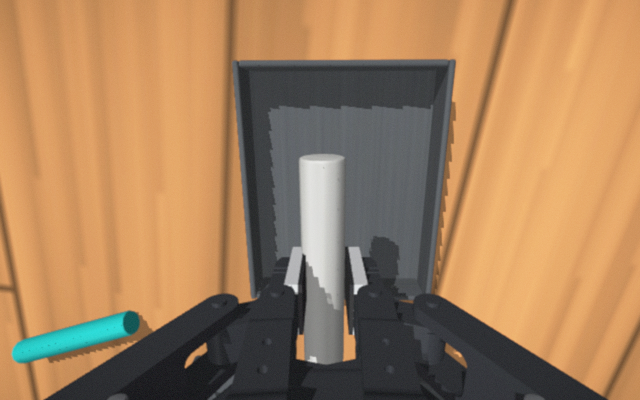

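Request:
apply_moves --motion '[[0,[0.001,-0.006,0],[0,0.2,0]],[0,[0.001,-0.006,0.002],[0,0.2,0]],[0,[0.001,-0.005,0.008],[0,0.2,0]],[0,[0.001,-0.002,0.012],[0,0.2,0]],[0,[0,0,0.014],[0,0.1,0]],[0,[0,0,0.014],[0,0,0]],[0,[0,0,0.012],[0,0,0]],[0,[0,0,0.007],[0,0,0]],[0,[0,0,0.002],[0,0,0]],[0,[0,0,0],[0,0,0]]]'

```text
time_s: 45.55
tool_pos: [0.5007, 0.3624, 0.0318]
eef_rot: [0.005, 0.998, 0.059, -0.004]
force: [-0.4, -1.0, -2.5]
gripper_width: 0.206
```

Request:
apply_moves --motion '[[0,[0.001,-0.002,0.002],[0,0.2,0]],[0,[0,0,0.0015],[0,0.2,0]],[0,[0,0,0.001],[0,0,0]],[0,[0,0,0],[0,0,0]],[0,[0,0,0],[0,0,0]],[0,[0,0,0],[0,0,0]],[0,[0,0,0],[0,0,0]],[0,[0,0,0],[0,0,0]],[0,[0,0,0],[0,0,0]],[0,[0,0,0],[0,0,0]]]'

```text
time_s: 46.8
tool_pos: [0.5023, 0.3651, 0.0284]
eef_rot: [0.004, 0.998, 0.059, 0.001]
force: [-0.4, -0.0, -2.2]
gripper_width: 0.204
```

Request:
apply_moves --motion '[[0,[0,0,0.001],[0,0,0]],[0,[0,0,0.001],[0,0,0]],[0,[0,0,0],[0,0,0]],[0.04,[0,0,0],[0,0,0]],[0.04,[0,0,0],[0,0,0]],[0.04,[0,0,0],[0,0,0]],[0.04,[0,0,-0.01],[0,0,0]],[0.04,[0,0,-0.03],[0,0,0]],[0.04,[0,0,-0.04],[0,0,0]],[0.04,[0,0,-0.03],[0,0,0]]]'

```text
time_s: 48.05
tool_pos: [0.5017, 0.3657, 0.1401]
eef_rot: [0.004, 0.998, 0.059, 0.001]
force: [0.1, 0.4, -0.1]
gripper_width: 0.466
```

Request:
apply_moves --motion '[[0.04,[-0.02,0,-0.02],[0,0,0]],[0.04,[-0.03,0,-0.02],[0,0,0]],[0.04,[-0.03,0,-0.01],[0,0,0]],[0.04,[-0.03,0,0],[0,0,0]],[0.04,[-0.02,0,0],[0,0,0]],[0.04,[0,0,0],[0,0,0]],[0.04,[0,0,0],[0,0,0]],[0.04,[0,0,0],[0,0,0]],[0.04,[0,0,0],[0,0,0]],[0.04,[0,0,0],[0,0,0]]]'

```text
time_s: 49.3
tool_pos: [0.3737, 0.3525, 0.1987]
eef_rot: [-0.0, 0.998, 0.058, 0.007]
force: [0.3, -0.2, -0.9]
gripper_width: 0.473
```

```bash

python3 - <<'E'
from pins import *
p,d,W=cloud("scene"); cv2.imwrite("pics/s9.png",cv2.resize(p[80:380,200:540,::-1],None,fx=2,fy=2))
m=((W[...,2]>.054)&(W[...,2]<.066)&(d>0)&(p.astype(int).min(-1)>120)&(p.astype(int).max(-1)-p.astype(int).min(-1)<30)).astype(np.uint8)
n,l,st,ce=cv2.connectedComponentsWithStats(m)
for i in range(1,n):
    if st[i,4]>20: print(st[i],rect(W[l==i]))
m=((W[...,2]>.015)&(W[...,2]<.032)&(d>0)&(p.min(-1)>150)&(W[...,1]>.27)&(W[...,1]<.46)); print(rect(W[m]),m.sum())
print(env.get_obs()["tool_pos"])
E
```

```text
[233 196  17   7  38] (array([ 743.9, -290.1]), array([16.9, 47.5]), 61.1)
[383 258  16  13  64] (array([564.3, 156.5]), array([13.9, 48.5]), 5.5)
[319 300  13  10  32] (array([773.5, 129.9]), array([22.8, 23.8]), 5.4)
[329 305  13   9  34] (array([766.6, 157.7]), array([15.7, 27.7]), 81.2)
(array([498.3, 365.6]), array([ 15.3, 103.5]), 6.3) 195
[0.37373654 0.35250621 0.1987048 ]
```

View pics/s9.png

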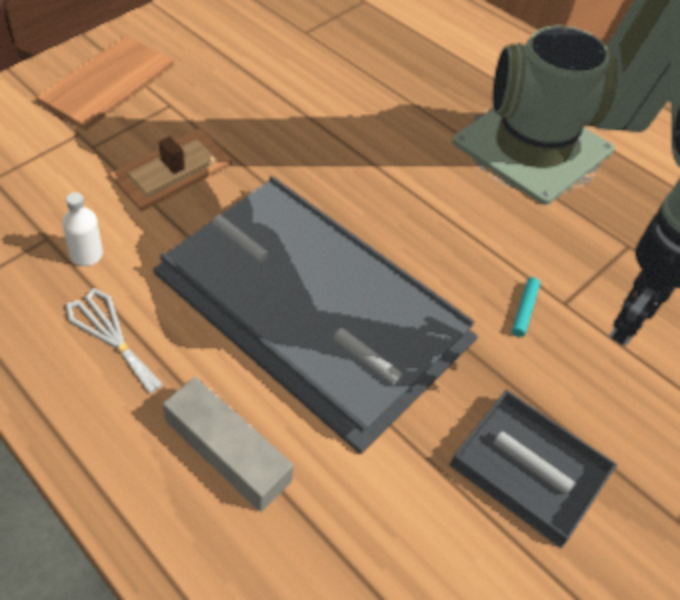

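The pin lies in the tray at (533,460), the other two are on the plate, and the float is on its rest at (170,165). Bystanders look unmoved. Handing in.

```bash
python3 -c "
from plant import env,hand_in
print(hand_in()); print(env.get_obs()['time_s'])"
```

```text
the job is handed in; nothing more can be done
None
the job is handed in; nothing more can be done
```

The job is finished and handed in at about 49.4 s. I rolled all three pins with the float, put it back on its rest board, and moved the one bowed pin to the scrap tray.

- **Rolling:** each pin moved about 65 mm towards the far edge, just over a full turn, at a press of roughly 2–7 N. Forces were only read at the end of each 1.25 s step, so a brief peak between readings would not have shown. None of the readings came near 20 N.
- **Middle pin:** it lifted the float by about 2 mm, so I judged it bowed. It now lies in the tray along the tray's y.
- **Other two pins:** the float's height stayed constant to within about 0.3 mm over the whole roll. I left them on the plate where they rolled to.
- **Last picture:** the float is flat on its rest and the middle pin is in the tray. The whetstone, bottle, shears and turquoise look-alike appear unmoved, and the robot is clear of everything.
- **Checks that were short or disagreed:**
  - In the last picture the arm's shadow hid the right-hand pin from my automatic measurement and cut off part of the left one. I confirmed those two only by eye there, though both were measured earlier.
  - The wrist and scene cameras differed by about 4 mm on the middle pin's position. I aimed between the two readings and the grasp held.

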